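# Tip the flush cover out of a junction box

## Robot

A 6-joint arm with a two-finger parallel gripper is mounted at the origin on a cart in front of the work surface, level with it; the furniture and walls round the work are solid. World frame = base frame: x ahead of the robot, y to its left, z up, the work surface at z = 0. Lengths are in mm, angles in rad, forces in N, time in s.
With the tool pointing down it reaches from about 275 to 875 mm from the base axis. Payload 12.5 kg.
Tool frame: the origin (TCP) lies between the finger pads; the fingertips stand 14 mm ahead of it and the grasp point (between the pads) lies 5 mm behind it (robot.tips_ahead is the distance from the TCP to the fingertips, in mm); z points along the fingers, y is the line along which they close (so a half turn about z gives the same grasp; the last joint's range is limited). The gripper opens to 85 mm and grips with 20 to 120 N. Pads are 22 mm wide; open, the fingers measure 114 mm over their backs; the gripper's body (76 mm by 85 mm) begins 54 mm behind the grasp point. The pads swing forward as they close: fully open they stand 13 mm farther back than shut.
Start: joints at [-1.268, 0.351, 1.652, -0, 1.139, -0.085], TCP at [208.002, -509.136, 245.29] pointing down, gripper open.
Joint ranges: [-2.75, 2.75], [-0.79, 2.1], [0.01, 2.65], [-1.57, 4.71], [0.07, 3.14], [-2.87, 2.87]. Speed limits (rad/s): [2.22, 2.22, 2.79, 3.14, 3.14, 3.14].

## Interface

Orientations are given as a 3x3 rotation matrix whose columns are the frame's x, y, z axes.
In Python, from station import robot gives the robot as it stands.
- The arm moves only by the tool jog_arm, never from a script. Its argument "commands" is a list that holds one entry, the list of rows, each a list of 5 numbers: the shift along the tool's x, y, z each as a share of 200 mm, from -1 to 1, then the turn about the tool's z as a share of 180 degrees, from -1 to 1, then the opening, from 0 (shut) to 1 (fully open). A call has 1 to 20 rows; each row is the pose to reach, as a shift and turn from the pose commanded when the call began, along the tool's axes at that moment, turning the shorter way round; what a row does not reach only later rows make up. A row lasts 1/10 s, in which the tool goes at most 50 mm and 8.59 degrees, less where a joint would pass 70% of its speed; a pose out of reach is approached as far as the arm can. A call with a number of a shift or a turn outside -1 to 1 is refused whole. A call with a gripper value outside its range is refused whole. The fingers move at their own pace and stop on an object; "newtons" is the grip in N (left out, the last holds). Time passes only in rows, so rows that repeat a pose let the fingers close. It gives the time, the measured TCP pose, the force, the opening and the grip force at its end, in the units of the state.
- robot.sense(): the state, without advancing time (a new reading comes with each control period).
- robot.camera(name): name is "side" or "top" or "wrist"; returns a dict with "pixels" (400x640x3 uint8, red, green, blue), "range_z" (400x640 float32, mm along the optical axis (not along the pixel's ray), 0 where there is no reading), "camera_matrix" (3x3 intrinsics, pixels), "rvec" (rotation vector, rad) and "tvec" (3), from world to camera coordinates, as OpenCV has them; the wrist camera has in their place "T_tool_cam" (4x4, takes a point from camera to tool coordinates, whose origin is the TCP and whose axes are the flange's). Camera axes: x right, y down, z forward; pixel columns grow to the right and rows downward; lengths in mm; the calibration is good to about 2 mm. The wrist camera is an equidistant fisheye: a pixel r from the principal point sees the ray r / f radians off the axis. A picture is of the moment at which its call begins: read the wrist's pose just before it.
- robot.close_job(): hands the job in; it is judged then, once.
The state is a dict: "clock": time; "q": joint angles; "joint_vel": joint speeds; "joint_torque": joint torques, N m; "position": TCP position; "ee_rot": TCP orientation; "ft_force": force on the tool from outside, world axes, zero at the start; "torque": the same for the moment, N m; "width": finger opening in mm; "gripper_force": force on a finger pad.
Only numpy, scipy, OpenCV 4.12 (cv2) and the standard library are available. Lean on these libraries where they do the work, as an engineer would, in place of code of your own. Each camera call takes 0.05 s, during which the arm holds its last target. There are 200 camera calls.

## Task

Open the junction box on the bench: turn its quarter-turn button fully counter-clockwise so that its tongue no longer holds the flush cover, then press down the cover's ring-marked end, opposite the button, until its other end has tipped up, and let go of it so that it stands tipped by itself. Take the cover by its raised end, lift it out and lay it gently, face up, inside the empty tray; leave the torch, the tape roll and the two cells where they are.

Things in the scene. Friction and masses are not known exactly. Their poses are not given: they have to be found in the camera images.
- junction_box: Grey plastic junction box fixed to the bench, 34 mm tall, with a flush cover in the opening of its top (127 x 55 mm, x = -62 to +64 mm). Origin at bench level under the line on which the cover rocks; x along the box towards the turn-button, z up. Spans x = -74 to +116, y = -42 to +42 mm; a 17 mm cable stub on the +y side. Under the cover's -x end it is hollow down to a floor 8 mm over the bench.
- cover: Loose bare-metal plate 120 x 52 x 5 mm, 0.12 kg, in the box's opening, top 0.5 mm below the rim. Origin at the centre of its top face; x along it towards the button, z out of the face. Under x = -2.3 mm a crosswise 8 mm bar, centre 17 mm below the face, rests in a V groove: the plate rocks on it and lifts straight up out of it. On a flat floor it slopes 12 to 17 degrees.
- press_mark (a point): Thin ring mark 20 mm across on the cover's face, 46 mm from its centre at the end away from the button. Once the button is open, a few N down here (or up to 5 mm nearer the centre) sink this end about 21 mm to the floor of the box; the other end rises to 20 mm above the rim (slope 20 degrees) and stays up when let go. Axes as the cover.
- grip_end (a point): Point inside the cover 45 mm from its centre at the button end, mid thickness. With the cover tipped the plate here is 43 to 48 mm above the bench, clear above the 34 mm rim: pinch it across its 52 mm width from above, fingertips 2 to 6 mm above the rim. Axes as the cover.
- turn_button (a joint): Angle of the quarter-turn button in rad: 0 = its tongue points over the cover and holds it down, 1.57 = fully turned, tongue across the box and clear of the cover. Grows counter-clockwise seen from above; stiff enough to stay where left (0.04 N m).
- button_axis (a point): On the turn-button's upright axis, at the box's top (34 mm above the bench), 88 mm from the box's origin along x. Centred on it a black wing 34 mm long, 11 mm thick, 39 to 57 mm above the bench, along the box's x at angle 0. Under the wing a steel tongue, 14 mm wide, reaches 36 mm towards the cover at angle 0, top 39.5 mm above the bench. The point's axes are the box's and do not turn.
- rock_line (a point): Middle of the line on which the cover rocks, 16.5 mm above the bench; axes as the junction box.
- parts_tray: Open black plastic tray fixed to the bench, 200 x 150 mm outside, 22 mm tall, walls and floor 4 mm, empty. Origin at the centre of its underside, x along its length.
- torch: Grey torch, 111 mm long, lying loose at the back: a bystander. Origin under its middle.
- elec_tape: Black roll of tape, 61 mm across, 19 mm tall, loose at the back: a bystander. Origin at the centre of its underside.
- cell_a: Green and tan AA cell, 51 mm long, 14 mm thick, lying loose near the bench's front edge: a bystander. Origin under its middle.
- cell_b: Red and tan AA cell, 51 mm long, 14 mm thick, lying loose beside the other: a bystander. Origin under its middle.
There are look-alikes about, which are no part of the job. What is meant by the cover is not turquoise, and is the larger of those in its own colour.

How it is judged:
By the outcome, as a careful person would: the job done as asked, in the order asked, and still so for the second after the job is handed in, with the robot touching nothing.
It also fails if it takes over 58 s, if anything falls off the work surface, if the arm or the gripper's body presses on something with over 40 N, if the wrist force passes 120 N, or if a joint passes its speed limit or range.

## Working session

There is one attempt and no reset: what is moved stays moved. The work goes in short steps, Python scripts to look and compute and a tool call to move; the robot and the scene stay as the last step left them, time stands still between calls to the robot, and variables do not carry over. Pictures are saved under pics/ and viewed, at most 10 in all, crops included, and the job is handed in when it is done.

Besides the shell and the picture viewer there is one more tool, called as a command line: name --argument value ..., lists and objects as JSON in quotes. jog_arm: Moves the arm, as the interface text tells. Its arguments: {"type":"object","properties":{"commands":{"type":"array","items":{"type":"array","items":{"type":"array","items":{"type":"number"}}}},"newtons":{"type":"number"}},"required":["commands"]}

```bash
mkdir -p pics; ls; cat > h.py <<'E'
import numpy as np, cv2
from station import robot
def cloud(c):
    K=c["camera_matrix"];z=c["range_z"].astype(float);v,u=np.mgrid[:400,:640]
    P=np.stack([(u-K[0,2])/K[0,0]*z,(v-K[1,2])/K[1,1]*z,z],-1)
    R=cv2.Rodrigues(np.array(c["rvec"],float))[0]
    W=(P-np.array(c["tvec"]).ravel())@R
    W[z==0]=np.nan
    return W
def save(c,n): cv2.imwrite("pics/"+n,np.ascontiguousarray(c["pixels"][:,:,::-1]))
E
python3 - <<'E'
from h import *
for n in("top","side"):
    c=robot.camera(n);save(c,n+"0.png");np.savez("/tmp/%s.npz"%n,**c)
    print(c["camera_matrix"],c["rvec"],c["tvec"])
print(robot.sense())
E
```

```text
pics
[[457.68375297   0.         317.58933205]
 [  0.         457.68375297 206.11428445]
 [  0.           0.           1.        ]] [ 2.17679941 -2.16502061  0.08165615] [-40.87881651 567.9708802  887.55173289]
[[447.27940972   0.         314.18570968]
 [  0.         447.27940972 204.70001801]
 [  0.           0.           1.        ]] [ 0.09430905 -2.66062483  1.62226173] [579.95371317  89.02627506 830.51007099]
{'clock': 0.1, 'q': array([-1.26762618e+00,  3.51202823e-01,  1.65230941e+00,  2.11537363e-06,
        1.13908965e+00, -8.46107800e-02]), 'joint_vel': array([-3.23741064e-04,  3.18274336e-04, -2.37784794e-03,  9.77649474e-06,
       -5.76178387e-04, -1.67050543e-03]), 'joint_torque': array([ 1.73699937e-04, -5.06836259e+01, -2.91874945e+01, -1.11757017e-04,
        2.63106544e-03, -3.28529353e-06]), 'position': array([ 207.91577266, -508.90854654,  244.82030151]), 'ee_rot': array([[ 9.25750795e-01,  3.78134071e-01, -2.99467199e-04],
       [ 3.78134179e-01, -9.25750298e-01,  9.63771134e-04],
       [ 8.72028534e-05, -1.00545068e-03, -9.99999491e-01]]), 'ft_force': array([-0.02148603, -0.782089  ,  0.835154  ]), 'torque': array([ 0.0369705 , -0.01209347, -0.03154021]), 'gripper_force': 0.0, 'width': 85.33957415292582}
```

View pics/top0.png

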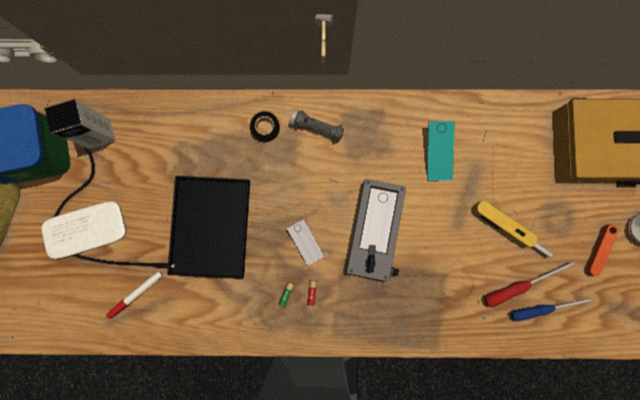

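View pics/side0.png

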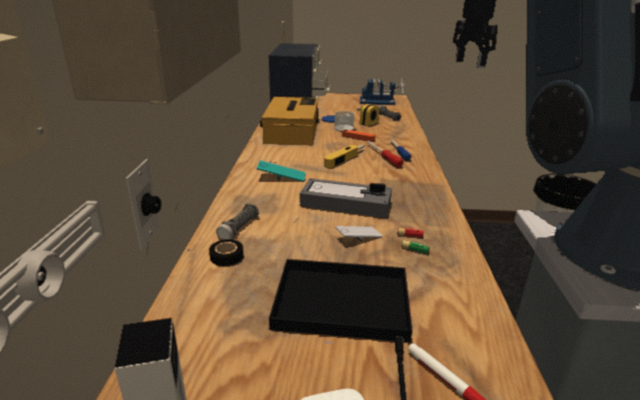

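Candidates for the cover are the turquoise plate (440,150), the small metal plate (304,241) and the plate in the box (380,220). The last is larger and not turquoise, so it is the one. The ring is at (383,198), the button at (371,260) and the tray at (210,227). Next: a close crop and measurements.

```bash
cat > /tmp/m.py <<'E'
from h import *
c=dict(np.load("/tmp/top.npz"));W=cloud(c);px=c["pixels"]
def rect(m,name,lo,hi):
    r=np.zeros((400,640),bool);r[lo[1]:hi[1],lo[0]:hi[0]]=1
    m=m&r;p=W[m]
    (cx,cy),(w,h),a=cv2.minAreaRect(p[:,:2].astype(np.float32))
    print(name,m.sum(),"c",round(cx,1),round(cy,1),"size",round(w,1),round(h,1),"ang",round(a,2),"z med",np.round(np.median(p[:,2]),1),np.round(np.percentile(p[:,2],[5,95]),1));return p
z=W[...,2]
print("bench",W[320,400],W[320,250])
rect((z>26)&(z<42),"box",(335,165),(420,295))
hsv=cv2.cvtColor(px,cv2.COLOR_RGB2HSV)
rect((z>26)&(z<42)&(px.min(-1)>150),"cover",(335,165),(420,295))
p=rect((z>46),"wing",(335,165),(420,295));print(p.mean(0),len(p))
rect((z>14)&(z<30),"trayrim",(155,165),(262,290))
rect((z>-5)&(z<9)&(px.max(-1)<40),"trayfl",(155,165),(262,290))
for n,a,b in(("torch",(285,105),(350,145)),("tape",(245,105),(285,145)),("cells",(275,275),(325,310)),("small",(280,215),(328,265))):
    rect(z>6,n,a,b)
cr=px[165:295,335:425];cv2.imwrite("pics/crop1.png",cv2.resize(cr,None,fx=4.5,fy=4.5,interpolation=cv2.INTER_CUBIC)[:,:,::-1])
for u,v in((383,198),(371,260),(371,250)):print(u,v,W[v,u])
E
python3 /tmp/m.py
```

```text
bench [ 342.31300801 -203.92245771   -1.96079972] [340.05201154  96.99607972  -1.36165893]
box 3913 c 520.4 -160.1 size 98.3 190.0 ang 79.11 z med 32.9 [29.9 36. ]
cover 1512 c 540.6 -157.0 size 51.1 119.3 ang 78.88 z med 32.6 [30.  35.2]
wing 108 c 456.1 -140.4 size 11.0 33.5 ang 82.65 z med 55.9 [48.8 58.8]
[ 456.45479224 -139.95572429   55.38319645] 108
trayrim 866 c 521.2 194.2 size 175.1 211.3 ang 87.4 z med 20.4 [15.2 23.4]
trayfl 6509 c 526.6 186.2 size 158.7 192.8 ang 87.21 z med 3.1 [0.4 6. ]
torch 767 c 734.0 -34.7 size 110.4 39.6 ang 68.93 z med 22.0 [12.3 28.3]
tape 514 c 733.5 73.0 size 59.4 59.4 ang 12.81 z med 16.9 [10.5 19.7]
cells 361 c 395.4 2.5 size 49.1 77.6 ang 2.49 z med 12.5 [ 8.1 16.2]
small 682 c 496.3 -12.7 size 84.5 37.9 ang 28.85 z med 15.2 [ 7.1 24.1]
383 198 [ 584.17178694 -166.95916689   32.8998978 ]
371 260 [ 463.14619169 -140.08404698   58.84588605]
371 250 [ 481.86008963 -142.32260638   38.1178667 ]
```

View pics/crop1.png

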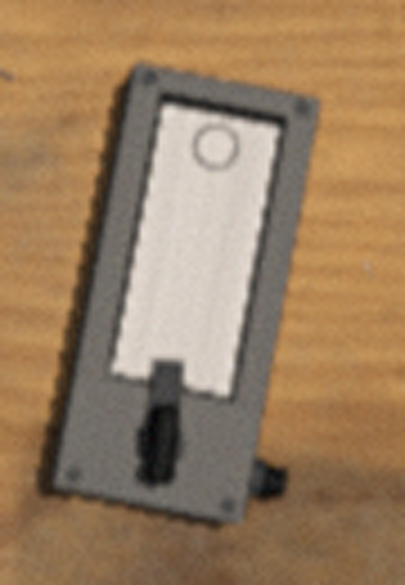

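Everything fits the given sizes: the cover measures 119×51 and the box and wing points agree. That puts box +x at 169°, the origin at about (543,-157), the button at (456.5,-140.3) and the ring at about (585.5,-166). First move goes towards a spot above the button.

```bash
cat >> h.py <<'E'
def go(x,y,z,yaw=None):
    """shares for TCP target; yaw = world angle (deg) of tool x"""
    s=robot.sense();R=s["ee_rot"];d=R.T@(np.array([x,y,z])-s["position"])/200
    y0=np.degrees(np.arctan2(R[1,0],R[0,0]));t=0 if yaw is None else -((yaw-y0+180)%360-180)/180
    print("pos",np.round(s["position"],1),"yaw",round(y0,2),"F",np.round(s["ft_force"],1),"w",round(s["width"],1),"t",round(s["clock"],2))
    print("shares",np.round(d,4),"turn",round(t,4))
E
```

jog_arm --commands '[[[0.92, -0.62, 0, 0.184, 0.45], [0.92, -0.62, 0, 0.184, 0.45], [0.92, -0.62, 0, 0.184, 0.45], [0.92, -0.62, 0, 0.184, 0.45], [0.92, -0.62, 0, 0.184, 0.45], [0.92, -0.62, 0, 0.184, 0.45]]]'

```text
clock: 0.7
position: [332.8, -321.8, 245.2]
ee_rot: [[0.982, -0.186, -0.0], [-0.186, -0.982, 0.001], [-0.0, -0.001, -1.0]]
ft_force: [0.4, -0.3, 0.2]
width: 38.4
gripper_force: 0.0
```

```bash
python3 -c "
from h import *
go(456.5,-140.3,170,-11)"
```

```text
pos [ 332.8 -321.8  245.2] yaw -10.75 F [ 0.4 -0.3  0.2] w 38.4 t 0.7
shares [ 0.4385 -1.0067  0.3767] turn 0.0014
```

jog_arm --commands '[[[0.44, -1, 0.375, 0.0014, 0.45], [0.44, -1, 0.375, 0.0014, 0.45], [0.44, -1, 0.375, 0.0014, 0.45], [0.44, -1, 0.375, 0.0014, 0.45], [0.44, -1, 0.375, 0.0014, 0.45], [0.44, -1, 0.375, 0.0014, 0.45], [0.44, -1, 0.375, 0.0014, 0.45]]]'

```text
clock: 1.4
position: [455.6, -145.2, 170.0]
ee_rot: [[0.981, -0.192, -0.001], [-0.192, -0.981, 0.0], [-0.001, 0.0, -1.0]]
ft_force: [-0.5, 0.1, 0.3]
width: 38.5
gripper_force: 0.0
```

```bash
cat >> h.py <<'E'
def wrist():
    s=robot.sense();c=robot.camera("wrist");K=c["camera_matrix"];T=c["T_tool_cam"]
    v,u=np.mgrid[:400,:640];a=(u-K[0,2])/K[0,0];b=(v-K[1,2])/K[1,1];r=np.hypot(a,b)+1e-9
    z=c["range_z"].astype(float);k=np.where(r<1.5,np.tan(np.minimum(r,1.5))/r,np.nan)
    P=np.stack([a*k*z,b*k*z,z],-1);P[z==0]=np.nan
    return c,(P@T[:3,:3].T+T[:3,3])@s["ee_rot"].T+s["position"]
E
python3 - <<'E'
from h import *
c,W=wrist();save(c,"w1.png");np.savez("/tmp/w1.npz",W=W,px=c["pixels"])
print(c["T_tool_cam"],c["camera_matrix"])
go(456.5,-140.3,58,-11)
z=W[...,2];near=np.hypot(W[...,0]-456,W[...,1]+140)<60
for lo,hi in((45,62),(28,40)):
    p=W[near&(z>lo)&(z<hi)];print(len(p),p.mean(0) if len(p) else 0, cv2.minAreaRect(p[:,:2].astype(np.float32)) if len(p)else 0, np.percentile(p[:,2],[5,50,95]))
E
```

```text
[[ 6.85943612e-04 -9.63508237e-01 -2.67677804e-01  6.75894445e+01]
 [ 9.99999670e-01  5.44627576e-04  6.02180038e-04 -2.46352957e-02]
 [-4.34420713e-04 -2.67678129e-01  9.63508293e-01 -1.29427766e+02]
 [ 0.00000000e+00  0.00000000e+00  0.00000000e+00  1.00000000e+00]] [[309.70691629   0.         315.28386277]
 [  0.         309.70691629 200.36366707]
 [  0.           0.           1.        ]]
pos [ 455.5 -145.7  170.3] yaw -11.15 F [ 0.5  0.  -0.3] w 38.9 t 1.45
shares [-0.     -0.0277  0.5617] turn -0.0008
569 [ 458.24390785 -140.76014964   57.21193275] ((456.5538024902344, -140.2683563232422), (11.517546653747559, 33.961822509765625), 82.81947326660156) [52.99715788 57.72865204 58.96974533]
7573 [ 472.47131719 -143.51056399   34.66222896] ((472.11859130859375, -144.66900634765625), (87.29888916015625, 86.33349609375), 78.80619049072266) [33.18564042 34.63050338 36.09772572]
```

View pics/w1.png

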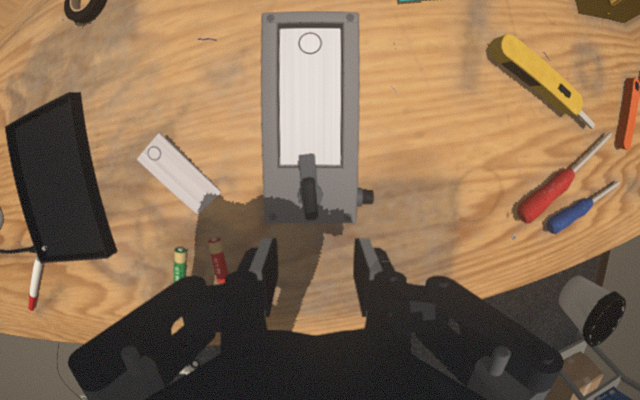

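The wrist view shows the wing at (309,195) and confirms its axis at (456.5,-140.3). Descending and gripping.

jog_arm --commands '[[[0, -0.027, 0.25, -0.01, 0.45], [0, -0.027, 0.45, -0.01, 0.45], [0, -0.027, 0.53, -0.01, 0.45], [0, -0.027, 0.57, -0.01, 0.45], [0, -0.027, 0.57, -0.01, 0.45], [0, -0.027, 0.57, -0.01, 0], [0, -0.027, 0.57, -0.01, 0], [0, -0.027, 0.57, -0.01, 0], [0, -0.027, 0.57, -0.01, 0], [0, -0.027, 0.57, -0.01, 0], [0, -0.027, 0.57, -0.01, 0]]]' --newtons 30

```text
clock: 2.55
position: [457.2, -140.3, 57.5]
ee_rot: [[0.987, -0.162, 0.002], [-0.162, -0.987, -0.001], [0.002, 0.001, -1.0]]
ft_force: [-2.2, -2.8, 5.4]
width: 10.5
gripper_force: 31.8
```

jog_arm --commands '[[[0, 0, 0, -0.03, 0], [0, 0, 0, -0.06, 0], [0, 0, 0, -0.09, 0], [0, 0, 0, -0.12, 0], [0, 0, 0, -0.15, 0], [0, 0, 0, -0.18, 0], [0, 0, 0, -0.21, 0], [0, 0, 0, -0.24, 0], [0, 0, 0, -0.27, 0], [0, 0, 0, -0.3, 0], [0, 0, 0, -0.33, 0], [0, 0, 0, -0.36, 0], [0, 0, 0, -0.39, 0], [0, 0, 0, -0.42, 0], [0, 0, 0, -0.45, 0], [0, 0, 0, -0.47, 0], [0, 0, 0, -0.485, 0], [0, 0, 0, -0.49, 0], [0, 0, 0, -0.495, 0], [0, 0, 0, -0.495, 0]]]'

```text
clock: 4.55
position: [456.9, -139.8, 57.5]
ee_rot: [[0.178, 0.984, 0.001], [0.984, -0.178, -0.0], [-0.0, 0.001, -1.0]]
ft_force: [-4.2, -0.3, 8.8]
width: 10.1
gripper_force: 32.2
```

```bash
python3 -c "
from h import *
go(457,-140.3,120,80);s=robot.sense();print(s['torque'],s['q'])"
```

```text
pos [ 456.9 -139.8   57.5] yaw 79.74 F [-4.2 -0.3  8.8] w 10.1 t 4.55
shares [-0.0021  0.0013 -0.3124] turn -0.0015
[ 0.15514436  0.6792874  -0.36677461] [-3.94573632e-01  5.20800151e-01  1.97002173e+00  2.00644298e-04
  6.49877877e-01 -2.15593681e-01]
```

jog_arm --commands '[[[0, 0, 0, -0.01, 0], [0, 0, 0, -0.015, 0], [0, 0, 0, -0.015, 0], [0, 0, 0, 0, 0.4], [0, 0, 0, 0, 0.4], [0, 0, 0, 0, 0.4], [0, 0, -0.1, 0, 0.4], [0, 0, -0.3, 0, 0.4], [0, 0, -0.45, 0, 0], [0, 0, -0.45, 0, 0], [0, 0, -0.45, 0, 0]]]'

```text
clock: 5.65
position: [456.9, -139.8, 146.7]
ee_rot: [[0.177, 0.984, 0.001], [0.984, -0.177, -0.001], [-0.0, 0.001, -1.0]]
ft_force: [-0.0, -0.1, -0.8]
width: 0.1
gripper_force: 0.0
```

```bash
python3 - <<'E'
from h import *
c,W=wrist();save(c,"w2.png");t=robot.camera("top");cv2.imwrite("pics/t2.png",cv2.resize(t["pixels"][165:295,335:425],None,fx=4,fy=4)[:,:,::-1])
z=W[...,2];near=np.hypot(W[...,0]-456,W[...,1]+140)<25
p=W[near&(z>48)&(z<62)];print(len(p), cv2.minAreaRect(p[:,:2].astype(np.float32)) if len(p) else 0)
go(584.5,-165.7,80)
E
```

```text
659 ((456.5841979980469, -140.09564208984375), (34.43281173706055, 10.608514785766602), 79.80039978027344)
pos [ 456.2 -139.5  145.4] yaw 79.78 F [ 0.2  0.3 -0.5] w 0.1 t 5.75
shares [-0.0151  0.655   0.3262] turn 0
```

View pics/w2.png

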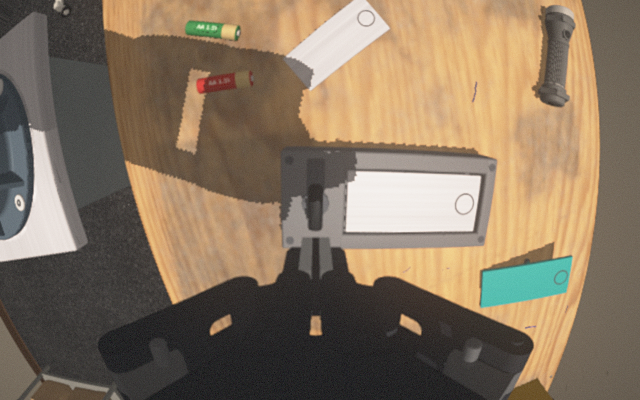

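The wing now lies across the box, measured at 79.8° with its ends square to the box's 169°. Next is the press point over the ring at about (464,204).

jog_arm --commands '[[[-0.012, 0.24, 0.15, 0, 0], [-0.012, 0.48, 0.3, 0, 0], [-0.012, 0.655, 0.38, 0, 0], [-0.012, 0.655, 0.42, 0, 0], [-0.012, 0.655, 0.42, 0, 0], [-0.012, 0.655, 0.42, 0, 0]]]'

```text
clock: 6.35
position: [584.0, -165.1, 61.8]
ee_rot: [[0.178, 0.984, -0.002], [0.984, -0.178, 0.001], [0.0, -0.002, -1.0]]
ft_force: [0.7, 0.3, 0.6]
width: 0.2
gripper_force: 0.0
```

```bash
python3 - <<'E'
from h import *
go(584.8,-165.8,48)
E
```

```text
pos [ 584.  -165.1   61.8] yaw 79.75 F [0.7 0.3 0.6] w 0.2 t 6.35
shares [-0.0028  0.0045  0.069 ] turn 0
```

jog_arm --commands '[[[0, 0.004, 0.03, 0, 0], [0, 0.004, 0.055, 0, 0], [0, 0.004, 0.065, 0, 0], [0, 0.004, 0.075, 0, 0], [0, 0.004, 0.085, 0, 0], [0, 0.004, 0.095, 0, 0], [0, 0.004, 0.105, 0, 0], [0, 0.004, 0.115, 0, 0], [0, 0.004, 0.115, 0, 0]]]'

```text
clock: 7.25
position: [585.8, -165.5, 39.0]
ee_rot: [[0.178, 0.984, -0.0], [0.984, -0.178, 0.0], [0.0, -0.0, -1.0]]
ft_force: [-0.2, 0.7, -0.2]
width: 0.3
gripper_force: 0.0
```

```bash
cat > /tmp/cov.py <<'E'
from h import *
import sys
c,W=wrist()
o=np.array([543,-157.3]);a=np.radians(169);X=np.array([np.cos(a),np.sin(a)]);Y=np.array([-X[1],X[0]])
d=W[...,:2]-o;bx=d@X;by=d@Y;z=W[...,2]
for lo in range(-60,70,10):
    m=(bx>lo)&(bx<lo+10)&(abs(by)<20)&(c["pixels"].min(-1)>100)
    if m.sum():print(lo+5,m.sum(),round(float(np.median(z[m])),1))
save(c,sys.argv[1])
E
PYTHONPATH=. python3 /tmp/cov.py w3.png
```

```text
Traceback (most recent call last):
  File "h.py", line 1, in <module>
    import numpy as np, cv2
ModuleNotFoundError: No module named 'cv2'
```

```bash
cp /tmp/cov.py .; python3 cov.py w3.png
```

```text
-55 560 20.5
-45 545 23.8
-35 609 26.1
-25 1076 28.6
-15 1290 30.9
-5 1156 33.6
5 1255 36.2
15 1384 38.8
25 1439 41.4
35 1401 44.0
45 1360 46.5
55 721 48.6
65 56 35.0
```

The cover is tipping, now at 14°. I'll keep pressing until it meets the floor.

jog_arm --commands '[[[0, 0, 0.01, 0, 0], [0, 0, 0.02, 0, 0], [0, 0, 0.03, 0, 0], [0, 0, 0.03, 0, 0]]]'

```text
clock: 7.7
position: [586.7, -165.8, 34.3]
ee_rot: [[0.178, 0.984, 0.002], [0.984, -0.178, -0.001], [-0.0, 0.002, -1.0]]
ft_force: [-2.1, -0.3, 8.6]
width: 0.2
gripper_force: 4.1
```

```bash
python3 cov.py w4.png
```

```text
-55 541 15.1
-45 587 19.9
-35 624 23.0
-25 1150 26.4
-15 1275 29.8
-5 1177 33.5
5 1326 37.3
15 1460 41.0
25 1598 44.6
35 1621 48.2
45 1581 51.9
55 330 54.1
65 21 35.3
```

Slope is 20°, with 8.6 N on the box floor. Now letting go, rising and turning for the grip.

jog_arm --commands '[[[0, 0, -0.01, 0, 0], [0, 0, -0.03, 0, 0], [0, 0, -0.08, 0, 0], [0, 0, -0.2, 0, 0], [0, 0, -0.4, 0, 0], [0, 0, -0.5, 0.05, 0], [0, -0.2, -0.5, 0.1, 0.85], [0, -0.4, -0.5, 0.15, 0.85], [0, -0.4, -0.5, 0.2, 0.85], [0, -0.4, -0.5, 0.25, 0.85], [0, -0.4, -0.5, 0.3, 0.85], [0, -0.4, -0.5, 0.35, 0.85], [0, -0.4, -0.5, 0.4, 0.85], [0, -0.4, -0.5, 0.45, 0.85], [0, -0.4, -0.5, 0.5, 0.85], [0, -0.4, -0.5, 0.505, 0.85], [0, -0.4, -0.5, 0.505, 0.85]]]'

```text
clock: 9.45
position: [507.3, -151.3, 133.8]
ee_rot: [[0.981, -0.195, 0.0], [-0.195, -0.981, -0.0], [0.0, 0.0, -1.0]]
ft_force: [0.2, 1.3, 0.0]
width: 72.3
gripper_force: 0.0
```

```bash
python3 cov.py w5.png; python3 -c "
from h import *
print(robot.tips_ahead)
go(504.2,-149.8,52,-11)
c,W=wrist();px=c['pixels']
o=np.array([543,-157.3]);a=np.radians(169);X=np.array([np.cos(a),np.sin(a)]);Y=np.array([-X[1],X[0]])
d=W[...,:2]-o;bx=d@X;by=d@Y;z=W[...,2]
for b in (20,30,40,50):
    m=(abs(bx-b)<3)&(abs(by)<40)&(z>37)&(px.min(-1)>90)
    print(b,m.sum(),np.round(np.percentile(by[m],[1,99]),1) if m.sum() else 0)
"
```

```text
-55 576 15.6
-45 624 19.1
-35 671 22.6
-25 677 26.3
-15 729 29.9
-5 731 33.5
5 760 37.1
15 782 40.8
25 785 44.4
35 800 48.1
45 801 51.7
55 176 53.8
14.0
pos [ 507.3 -151.3  133.7] yaw -11.04 F [-0.4 -0.5 -0. ] w 72.9 t 9.5
shares [-0.0169 -0.0045  0.4087] turn -0.0002
20 599 [-25.5  25.8]
30 625 [-25.5  25.7]
40 607 [-25.4  25. ]
50 548 [-25.4  24.9]
```

View pics/w5.png

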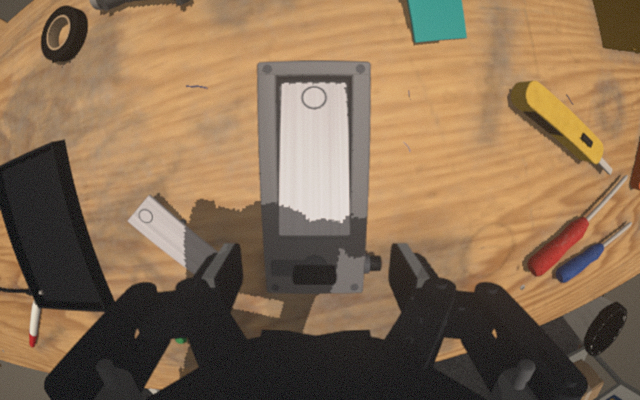

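The cover stands tipped by itself at 20° and is centred between the fingers. I'll descend partway and measure how far the tips reach at this opening.

jog_arm --commands '[[[-0.017, -0.005, 0.2, 0, 0.72], [-0.017, -0.005, 0.32, 0, 0.72], [-0.017, -0.005, 0.35, 0, 0.72], [-0.017, -0.005, 0.35, 0, 0.72], [-0.017, -0.005, 0.35, 0, 0.72]]]'

```text
clock: 10.05
position: [504.8, -149.9, 64.4]
ee_rot: [[0.981, -0.193, 0.001], [-0.193, -0.981, -0.001], [0.002, 0.0, -1.0]]
ft_force: [-0.8, 1.1, 0.3]
width: 61.6
gripper_force: 0.0
```

```bash
python3 - <<'E'
from h import *
s=robot.sense();c,W=wrist();save(c,"w6.png")
P=(W-s["position"])@s["ee_rot"]
dark=c["pixels"].max(-1)<70
for sg in(1,-1):
    m=(abs(P[...,0])<14)&(P[...,1]*sg>27)&(P[...,1]*sg<50)&(P[...,2]<25)&(P[...,2]>-40)
    print(sg,m.sum())
    for lo in range(-30,25,3):
        q=m&(P[...,2]>=lo)&(P[...,2]<lo+3)
        if q.sum():print(lo,q.sum(),np.round(P[q].min(0),1),np.round(P[q].max(0),1))
go(504.2,-149.8,46,-11)
E
```

```text
1 2216
-30 227 [ -5.   30.2 -30. ] [ 11.7  37.5 -27. ]
-27 148 [-10.   30.2 -27. ] [ 11.7  43.5 -24. ]
-24 157 [-10.7  30.2 -23.9] [ 11.5  44.5 -21. ]
-21 168 [-11.3  30.3 -21. ] [ 11.8  44.8 -18. ]
-18 167 [-11.2  30.2 -18. ] [ 11.6  44.3 -15. ]
-15 148 [-11.   30.2 -15. ] [ 11.7  44.3 -12. ]
-12 133 [-10.8  30.4 -12. ] [11.4 44.9 -9. ]
-9 128 [-11.2  30.3  -9. ] [11.4 44.3 -6.1]
-6 145 [-11.4  30.3  -6. ] [11.5 44.2 -3. ]
-3 101 [-9.8 30.4 -2.9] [11.4 44.2 -0. ]
0 89 [-11.1  30.3   0.1] [11.2 42.7  2.9]
3 70 [-11.1  30.3   3. ] [11.2 37.4  6. ]
6 26 [-10.4  30.5   6. ] [ 7.9 31.4  8.5]
-1 2233
-30 234 [ -4.8 -37.2 -30. ] [ 11.5 -30.2 -27. ]
-27 149 [-10.1 -37.2 -26.9] [ 11.6 -30.2 -24. ]
-24 147 [-10.8 -44.1 -24. ] [ 11.4 -30.2 -21. ]
-21 171 [-11.3 -44.4 -20.9] [ 11.3 -30.2 -18. ]
-18 163 [-10.8 -44.7 -17.9] [ 11.5 -30.3 -15. ]
-15 146 [-11.1 -44.4 -15. ] [ 11.6 -30.2 -12.1]
-12 139 [-10.9 -44.1 -12. ] [ 11.2 -30.2  -9. ]
-9 151 [-11.1 -44.4  -9. ] [ 11.4 -30.1  -6. ]
-6 127 [-10.7 -44.1  -6. ] [ 11.6 -30.3  -3. ]
-3 120 [-10.6 -43.6  -3. ] [ 11.6 -30.2  -0. ]
0 81 [-11.  -42.2   0. ] [ 11.3 -30.3   2.9]
3 71 [-10.3 -37.    3. ] [ 11.1 -30.    5.9]
6 25 [ -7.1 -31.1   6. ] [  8.2 -30.2   8. ]
pos [ 504.9 -149.9   64.6] yaw -11.12 F [-0.2 -0.2  0.8] w 61.4 t 10.1
shares [-0.0039 -0.0001  0.093 ] turn -0.0007
```

Tips reach 8.5 mm ahead at this opening, about 9.7 at 52, so TCP at 47.5 puts them at about 38.

jog_arm --commands '[[[-0.003, 0, 0.04, 0, 0.72], [-0.003, 0, 0.07, 0, 0.72], [-0.003, 0, 0.086, 0, 0.72], [-0.003, 0, 0.086, 0, 0.72], [-0.003, 0, 0.086, 0, 0.5], [-0.003, 0, 0.086, 0, 0.5], [-0.003, 0, 0.086, 0, 0.5], [-0.003, 0, 0.086, 0, 0.5], [-0.003, 0, 0.086, 0, 0.5]]]' --newtons 50

```text
clock: 11.0
position: [503.4, -149.5, 46.2]
ee_rot: [[0.981, -0.193, -0.0], [-0.193, -0.981, 0.0], [-0.0, -0.0, -1.0]]
ft_force: [-2.7, 0.4, 3.3]
width: 50.4
gripper_force: 51.5
```

jog_arm --commands '[[[0, 0, -0.01, 0, 0.4], [0, 0, -0.03, 0, 0.4], [0, 0, -0.06, 0, 0.4], [0, 0, -0.1, 0, 0.4], [0, 0, -0.16, 0, 0.4], [0, 0, -0.25, 0, 0.4], [0, 0, -0.35, 0, 0.4], [0, 0, -0.4, 0, 0.4], [0, 0, -0.4, 0, 0.4]]]'

```text
clock: 11.9
position: [504.2, -149.8, 127.7]
ee_rot: [[0.981, -0.193, 0.003], [-0.193, -0.981, -0.001], [0.003, 0.001, -1.0]]
ft_force: [-0.8, -0.9, -0.8]
width: 50.2
gripper_force: 52.1
```

```bash
python3 - <<'E'
from h import *
c,W=wrist();save(c,"w7.png")
s=robot.sense();P=(W-s["position"])@s["ee_rot"]
m=(abs(P[...,1])<20)&(c["pixels"].min(-1)>70)&(P[...,2]<60)
for lo in range(-30,130,10):
    q=m&(P[...,0]>lo)&(P[...,0]<lo+10)
    if q.sum()>20:print(lo+5,q.sum(),np.round(np.median(P[q][:,2]),1))
t=dict(np.load("/tmp/top.npz"));Wt=cloud(t);z=Wt[...,2]
# tray floor ring walls: fit outer wall rect
r=np.zeros((400,640),bool);r[165:290,155:262]=1
q=r&(t["pixels"].max(-1)<45)&(z<30)
n,l,st,ce=cv2.connectedComponentsWithStats(q.astype(np.uint8));k=1+np.argmax(st[1:,4])
p=Wt[l==k];p=p[~np.isnan(p[:,2])];print(cv2.minAreaRect(p[:,:2].astype(np.float32)),np.percentile(p[:,:2],[1,99],axis=0))
go(480,190,146,-11)
E
```

```text
-15 321 -8.8
-5 1956 -6.8
5 1990 -3.1
15 2021 0.6
25 2002 4.2
35 1991 7.9
45 1897 11.6
55 1849 15.2
65 1719 18.9
75 1600 22.5
85 1491 26.0
95 1367 29.7
((527.167236328125, 195.51547241210938), (178.53646850585938, 197.819091796875), 87.11940002441406) [[429.54675573 105.96756795]
 [623.96265165 257.30876662]]
pos [ 503.7 -149.6  126.6] yaw -11.15 F [-0.6 -1.4 -1.4] w 50.2 t 11.95
shares [-0.4446 -1.6431 -0.098 ] turn -0.0008
```

View pics/w7.png

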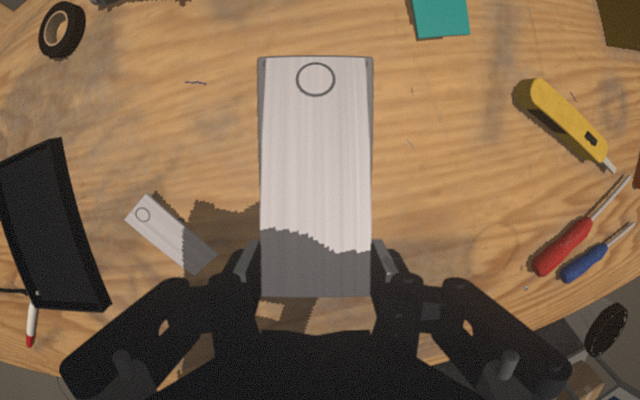

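The cover is held level across at a 20° slope. Tray centre is about (527,183) from its extents of 194×151. Carrying it over.

jog_arm --commands '[[[-0.02, -0.08, 0, 0, 0.4], [-0.06, -0.2, 0, 0, 0.4], [-0.1, -0.35, 0, 0, 0.4], [-0.14, -0.5, 0, 0, 0.4], [-0.18, -0.65, 0, -0.01, 0.4], [-0.22, -0.8, 0, -0.02, 0.4], [-0.26, -0.92, 0, -0.03, 0.4], [-0.28, -0.98, 0, -0.046, 0.4], [-0.28, -0.98, 0, -0.046, 0.4]]]'

```text
clock: 12.85
position: [485.8, 55.0, 125.5]
ee_rot: [[0.999, -0.046, -0.001], [-0.046, -0.999, 0.0], [-0.001, 0.0, -1.0]]
ft_force: [0.9, 0.4, -0.8]
width: 50.5
gripper_force: 52.1
```

```bash
python3 -c "
from h import *
go(484,185,110,-2.9)"
```

```text
pos [485.8  55.  125.5] yaw -2.63 F [ 0.9  0.4 -0.8] w 50.5 t 12.85
shares [-0.0389 -0.6491  0.0777] turn 0.0015
```

jog_arm --commands '[[[-0.005, -0.08, 0, 0, 0.4], [-0.01, -0.2, 0, 0, 0.4], [-0.02, -0.35, 0, 0, 0.4], [-0.03, -0.5, 0, 0, 0.4], [-0.039, -0.6, 0, 0, 0.4], [-0.039, -0.65, 0.05, 0, 0.4], [-0.039, -0.65, 0.1, 0, 0.4], [-0.039, -0.65, 0.1, 0, 0.4]]]'

```text
clock: 13.65
position: [484.3, 182.6, 104.1]
ee_rot: [[0.999, -0.051, -0.003], [-0.051, -0.999, -0.001], [-0.003, 0.001, -1.0]]
ft_force: [-0.9, -0.5, -0.9]
width: 50.3
gripper_force: 52.1
```

```bash
python3 - <<'E'
from h import *
s=robot.sense();c,W=wrist();save(c,"w8.png")
z=W[...,2]
t=robot.camera("top");cv2.imwrite("pics/t8.png",t["pixels"][:,:,::-1])
m=(abs(W[...,0]-527)<120)&(abs(W[...,1]-185)<90)&(z>17)&(z<26)&(c["pixels"].max(-1)<70)
print(m.sum(),np.round(np.percentile(W[m][:,:2],[0.5,99.5],axis=0),1))
f=(abs(W[...,0]-527)<90)&(abs(W[...,1]-185)<70)&(z<12);print("floor",f.sum(),np.median(z[f]))
go(484,185,46,-2.9)
E
```

```text
3559 [[440.3 105.1]
 [628.  259.7]]
floor 18459 4.844502640040261
pos [485.1 182.7 105.5] yaw -2.94 F [-0.4  1.1 -0.4] w 50.6 t 13.75
shares [-0.0058 -0.0113  0.2975] turn -0.0002
```

View pics/w8.png

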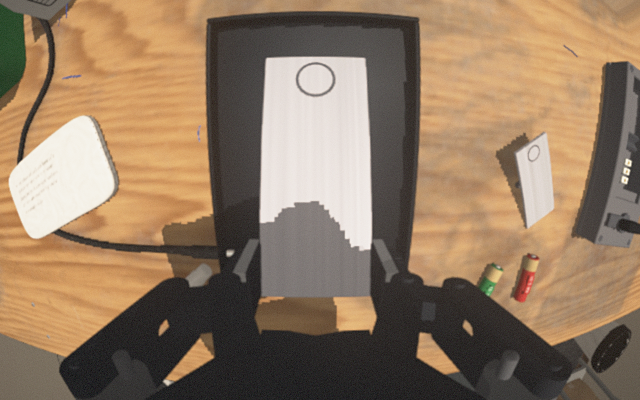

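The cover is centred over the tray. Lowering it slowly.

jog_arm --commands '[[[-0.004, -0.008, 0.08, 0, 0.4], [-0.004, -0.008, 0.16, 0, 0.4], [-0.004, -0.008, 0.23, 0, 0.4], [-0.004, -0.008, 0.27, 0, 0.4], [-0.004, -0.008, 0.29, 0, 0.4], [-0.004, -0.008, 0.3, 0, 0.4], [-0.004, -0.008, 0.305, 0, 0.4], [-0.004, -0.008, 0.31, 0, 0.4], [-0.004, -0.008, 0.315, 0, 0.4], [-0.004, -0.008, 0.315, 0, 0.4]]]'

```text
clock: 14.75
position: [484.6, 185.5, 43.2]
ee_rot: [[0.999, -0.05, 0.0], [-0.05, -0.999, 0.0], [0.0, -0.0, -1.0]]
ft_force: [0.1, -0.7, -0.0]
width: 50.7
gripper_force: 52.1
```

jog_arm --commands '[[[0, 0, 0.005, 0, 0.4], [0, 0, 0.01, 0, 0.4], [0, 0, 0.015, 0, 0.4], [0, 0, 0.015, 0, 0.4]]]' --newtons 20

```text
clock: 15.15
position: [484.5, 185.5, 40.1]
ee_rot: [[0.999, -0.05, 0.0], [-0.05, -0.999, 0.0], [0.0, -0.0, -1.0]]
ft_force: [-0.8, -0.3, 2.6]
width: 50.4
gripper_force: 52.1
```

jog_arm --commands '[[[0, 0, 0.005, 0, 0.4], [0, 0, 0.01, 0, 0.4], [0, 0, 0.015, 0, 0.4], [0, 0, 0.015, 0, 0.4]]]' --newtons 20

```text
clock: 15.55
position: [484.5, 185.5, 37.1]
ee_rot: [[0.999, -0.05, 0.0], [-0.05, -0.999, 0.0], [0.0, -0.0, -1.0]]
ft_force: [-3.3, 0.8, 4.8]
width: 50.7
gripper_force: 52.1
```

```bash
cat > sl.py <<'E'
from h import *
s=robot.sense();c,W=wrist();P=(W-s["position"])@s["ee_rot"]
m=(abs(P[...,1])<20)&(c["pixels"].min(-1)>70)&(P[...,2]<60)
for lo in(0,30,60,90):
    q=m&(P[...,0]>lo)&(P[...,0]<lo+10)
    if q.sum()>20:print(lo+5,q.sum(),np.round(np.median(W[q][:,2]),1))
E
python3 sl.py
```

```text
5 1954 39.2
35 2006 29.9
65 1799 20.7
95 1460 11.6
```

jog_arm --commands '[[[0, 0, 0.004, 0, 0.4], [0, 0, 0.008, 0, 0.4], [0, 0, 0.008, 0, 0.4], [0, 0, 0.008, 0, 0.65], [0, 0, 0.008, 0, 0.7], [0, 0, 0.008, 0, 0.8], [0, 0, 0.008, 0, 0.85], [0, 0, 0.008, 0, 0.85], [0, 0, 0.008, 0, 0.85]]]'

```text
clock: 16.5
position: [484.5, 185.4, 35.5]
ee_rot: [[0.999, -0.05, -0.0], [-0.05, -0.999, 0.0], [-0.0, -0.0, -1.0]]
ft_force: [0.3, -0.4, 0.1]
width: 72.8
gripper_force: 0.0
```

jog_arm --commands '[[[0, 0, -0.05, 0, 0.85], [0, 0, -0.15, 0, 0.85], [0, 0, -0.35, 0, 0.85], [0, 0, -0.55, 0, 0.85], [0, 0, -0.65, 0, 0.85], [0, 0, -0.65, 0, 0.85]]]'

```text
clock: 17.1
position: [485.9, 185.9, 169.0]
ee_rot: [[0.999, -0.05, 0.006], [-0.05, -0.999, 0.002], [0.006, -0.002, -1.0]]
ft_force: [0.3, -0.6, -0.3]
width: 72.7
gripper_force: 0.0
```

```bash
python3 - <<'E'
from h import *
c,W=wrist();save(c,"w9.png")
m=(c["pixels"].min(-1)>70)&(abs(W[...,0]-527)<95)&(abs(W[...,1]-183)<65)
p=W[m];print(cv2.minAreaRect(p[:,:2].astype(np.float32)))
A=np.c_[p[:,:2]-[527,183],np.ones(len(p))];k=np.linalg.lstsq(A,p[:,2],rcond=None)[0];print("slope",np.degrees(np.arctan(k[:2])),k[2])
t=robot.camera("top");save(t,"t9.png");print(robot.sense()["ft_force"],robot.sense()["clock"])
E
```

```text
((539.5001220703125, 179.93946838378906), (128.48291015625, 161.95870971679688), 86.94743347167969)
slope [-30.86305881   2.70254774] 41.53466851807417
[ 0.25564444  0.21291791 -0.70325895] 17.2
```

View pics/w9.png

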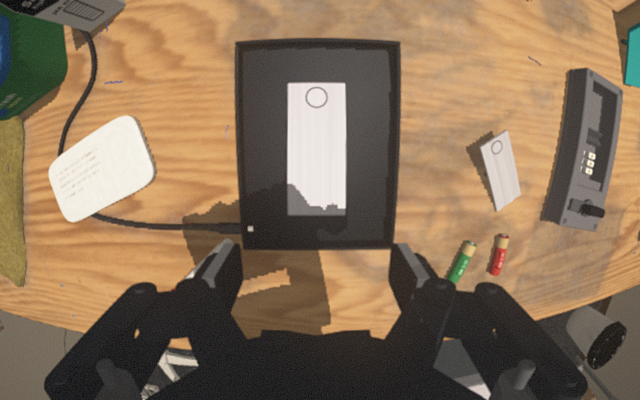

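View pics/t9.png

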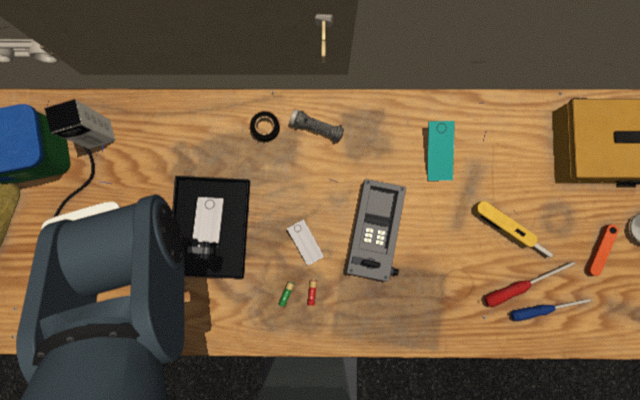

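The cover lies face up inside the tray (wrist image, 316,150). The torch, tape roll and cells are where they were, and the gripper is clear. (The slope fit in that script also caught gripper pixels, so I ignore it.)

```bash
python3 -c "
from station import robot
print(robot.close_job())"
```

```text
the job is handed in; nothing more can be done
None
```

The job is handed in at about 17 s of the 58 s allowed: the button is fully turned, the cover was tipped and let go, then lifted out by its raised end and laid face up in the tray, with the torch, tape roll and cells left where they were.

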